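# Fit a nested lid pair to a tin, then lift the outer cap alone

## Robot

A 6-joint arm with a two-finger parallel gripper is mounted at the origin on the work surface. World frame = base frame: x ahead of the robot, y to its left, z up, the work surface at z = 0. Lengths are in mm, angles in rad, forces in N, time in s.
With the tool pointing down it reaches from about 325 to 775 mm from the base axis. Payload 5.5 kg.
Tool frame: the origin (TCP) lies midway between the tips of the shut fingers; the grasp point (between the pads) lies 19 mm behind it; z points along the fingers, y is the line along which they close (so a half turn about z gives the same grasp; the last joint's range is limited). The gripper opens to 88 mm and grips with 3 to 60 N. Pads are 20 mm wide; open, the fingers measure 115 mm over their backs; the gripper's body (75 mm by 178 mm) begins 61 mm behind the grasp point.
Start: joints at [1.206, 0.091, 1.231, -0, 1.82, -0.057], TCP at [181.782, 571.814, 222.631] pointing down, gripper open.
Joint ranges: [-2.87, 2.87], [-0.86, 2.18], [0.17, 2.46], [-1.51, 4.65], [0.06, 2.69], [-2.65, 2.65]. Speed limits (rad/s): [2.57, 2.57, 3.01, 3.14, 3.14, 3.14].

## Interface

Orientations are given as a rotation vector (axis times angle).
In Python, from station import r, vision, job gives the robot as it stands.
- The arm moves only by the shell command python3 -m creep 'ROWS'. ROWS is JSON, a list that holds one entry, the list of rows, each a list of 5 numbers: the closure, from 0 (fully open) to 1 (shut), then the shift along the tool's x, y, z in cm, then the turn about the tool's z in degrees. In form: [[[fingers, dx, dy, dz, turn], ...]]. A call has 1 to 12 rows; each row shifts and turns the commanded pose from where the row before left it, along the tool's axes as they then stand; what a row does not reach is not made up. A row lasts 1/12 s, in which the tool goes at most 41.7 mm and 7.16 degrees, less where a joint would pass 70% of its speed; a pose out of reach is approached as far as the arm can. A call is refused whole if a number of a shift passes 4.17 or a number of a turn 7.16, either way. A call with a gripper value outside its range is refused whole. The fingers move at their own pace and stop on an object; the grip force is fixed at half the most. Time passes only in rows, so rows that do not move let the fingers close. It gives the time, the measured TCP pose, the force, the opening and the grip force at its end, in the units of the state.
- r.get_obs(): the state, without advancing time (a new reading comes with each control period).
- vision.snapshot(name): name is "side" or "top" or "wrist"; returns (picture, depth): 420x560x3 uint8, red, green, blue; 420x560 float32, mm along the optical axis (not along the pixel's ray), 0 where there is no reading.
- vision.camera_info(name): a dict with "fx", "fy", "cx", "cy" (pixels), "R" (3x3) and "t" (3): a world point X has camera coordinates R X + t; the wrist camera has in their place "hand_eye" (4x4, takes a point from camera to tool coordinates, whose origin is the TCP and whose axes are the flange's). Camera axes: x right, y down, z forward; pixel columns grow to the right and rows downward; lengths in mm; the calibration is good to about 2 mm. A picture is of the moment at which its call begins: read the wrist's pose just before it. camera_info takes no time and is no camera call.
- job.finish_job(): hands the job in; it is judged then, once.
Trained networks look in the newest picture that a camera, given by its name, has taken for a name from the list of things; names that differ only in an ending like _2 or _b are one class to them, and where a whole thing is asked for, a point or a joint stands for the part that bears it (a point fixed in the world has none). Each returns a list of dicts, best first, with "confidence" (0 to 1); they miss things now and then, are a little off and sometimes report something else, mostly with a low value. They report only what shows in the picture. A call takes as long as a camera call. They do not tell look-alikes from the thing itself.
- vision.spot_in(camera, target): "extent" ([left, top, right, bottom] in pixels, round what is visible of it).
The state is a dict: "clock": time; "joint_pos": joint angles; "qvel": joint speeds; "joint_torque": joint torques, N m; "ee_pos": TCP position; "orientation": TCP orientation; "force": force on the tool from outside, world axes, zero at the start; "torque": the same for the moment, N m; "gripper_width": opening from 0.0 (shut) to 1.0 (fully open); "grip_force": force on a finger pad.
Only numpy, scipy, OpenCV 4.12 (cv2) and the standard library are available. Lean on these libraries where they do the work, as an engineer would, in place of code of your own. Each camera call takes 0.05 s, during which the arm holds its last target. There are 200 camera calls.

## Task

Pick up the nested lid pair as one, with the steel cap still sitting on the white inner lid, and lower it without dropping it onto the open tin so that the inner lid's plug goes fully home in the mouth. Then lift the steel cap alone straight up, leaving the inner lid seated in the tin, and finish still holding the cap upright in the gripper, right above the tin and at least 8 cm above its mouth, ready for a gift card to be laid between the lids. The lids must not come apart anywhere but on the tin; leave both tins standing in their sockets and leave the closed tin, the carton and the tape roll where they are.

Things in the scene. Friction and masses are not known exactly. Their poses are not given: they have to be found in the camera images.
- block: Fixed plywood packing block, 110 x 260 x 40 mm high, origin at the centre of its underside, z up. Two round sockets 25 mm deep lie 65 mm either side of the centre along its own y; one tin stands in each. It lies anywhere in front of the robot's left, turned up to 0.5 rad.
- tin: The open tin: plain steel, round, empty, loose in a socket of the block (1.5 mm play), outside diameter 54 mm, 90 mm tall, 0.25 kg, origin at the centre of its underside (15 mm above the table), z up. It is in either socket.
- tin_mouth (a point): Centre of the open tin's mouth, level with its rim, about 105 mm above the table. The opening is 47 mm across and the wall 3.5 mm thick.
- closed_tin: A finished tin in the block's other socket, the same outline as the open tin with both lids on (54 mm across, 142 mm tall, all one piece); origin at the centre of its underside, z up. To be left alone.
- inner_lid: White plastic inner lid, 70 g, standing on its plug on the table, cap on top. Origin: centre of the plug's underside, z up. Plug 41 mm across (32 at the foot), 22 mm tall; above it a flange 56 mm across, 12 mm thick, the widest part and all that the cap leaves in reach: lifted by it, the cap rides along. Under the cap: boss 40 mm across, 6 high, and knob 14 across, 12 high.
- inner_seat (a point): Centre of the underside of the inner lid's flange, 22 mm above the inner lid's origin. Seated, it lies on the tin's rim, at the mouth's centre.
- inner_top (a point): Centre of the upper face of the inner lid's flange, 34 mm above the inner lid's origin; the cap's rim rests here.
- cap: The plain steel outer cap, about 60 g, a cup turned upside down over the inner lid's boss and knob: 52 mm outside diameter, 46 mm inside, 40 mm tall with a flat top 4 mm thick. Origin at the centre of its lower rim, z up. It is not fastened: it rests on the flange by its weight with 3 mm play round the boss, and gripped by its own wall it lifts off alone.
- carton: A pale green gift carton with a white top panel, 90 x 130 x 60 mm high, 0.35 kg, loose on the table beyond the lid pair; origin at the centre of its underside. To be left alone.
- tape: A brown tape roll lying flat, 100 mm across, 48 mm high, loose on the table nearer the robot than the lid pair; origin at the centre of its underside. To be left alone.
There are look-alikes about, which are no part of the job. What is shaped like the inner_lid but blue is not meant.

How it is judged:
By the outcome, as a careful person would: the job done as asked, in the order asked, and still so for the second after the job is handed in, while the arm keeps its last pose, push and grip.
It also fails if it takes over 51 s, if anything falls off the work surface, if the arm or the gripper's body presses on something with over 40 N, if the wrist force passes 120 N, or if a joint passes its speed limit or range.

## Working session

There is one attempt and no reset: what is moved stays moved. The work goes in short steps, Python scripts to look and compute and a shell command to move; the robot and the scene stay as the last step left them, time stands still between calls to the robot, and variables do not carry over. Pictures are saved under pics/ and viewed, at most 10 in all, crops included, and the job is handed in when it is done.

```bash
mkdir -p pics
cat > h.py <<'E'
import numpy as np,cv2
from station import r,vision,job
from scipy.spatial.transform import Rotation as Ro
def snap(c,n=None):
    o=r.get_obs(); p,d=vision.snapshot(c)
    if n: cv2.imwrite(f'pics/{n}.png',p[:,:,::-1])
    return o,p,d
def cloud(c,o,d):
    i=vision.camera_info(c); v,u=np.mgrid[:420,:560]
    P=np.stack([(u-i['cx'])/i['fx']*d,(v-i['cy'])/i['fy']*d,d],-1).astype(float)
    if c=='wrist':
        H=np.array(i['hand_eye']); P=P@H[:3,:3].T+H[:3,3]
        P=P@Ro.from_rotvec(o['orientation']).as_matrix().T+np.array(o['ee_pos'])
    else: P=(P-np.array(i['t']))@np.array(i['R'])
    P[d<=0]=np.nan
    return P
E
python3 - <<'E'
from h import *
ims=[]
for c in('top','side'):
    o,p,d=snap(c,c+'0'); P=cloud(c,o,d); np.save(c+'P.npy',P)
    for n in('block','tin','closed_tin','inner_lid','cap','carton','tape'):
        for q in vision.spot_in(c,n)[:4]:
            e=np.array(q['extent']);u,v=int((e[0]+e[2])/2),int((e[1]+e[3])/2)
            print(c,n,round(q['confidence'],2),e.round(),P[min(v,419),min(u,559)].round())
print(r.get_obs()); print(vision.camera_info('wrist'))
E
```

```text
top block 0.92 [107. 182. 231. 256.] [540. 194.  43.]
top tin 0.72 [121. 199. 156. 229.] [553. 271.  18.]
top closed_tin 0.82 [179. 214. 212. 236.] [519. 119. 156.]
top inner_lid 0.85 [402. 192. 430. 213.] [ 587. -359.   52.]
top inner_lid 0.62 [344. 158. 369. 180.] [ 660. -226.   54.]
top inner_lid 0.55 [359. 205. 373. 222.] [ 558. -245.   72.]
top carton 0.8 [271. 119. 329. 163.] [723. -98.  63.]
top tape 0.64 [272. 120. 330. 162.] [723. -98.  63.]
top tape 0.56 [262. 243. 304. 289.] [442. -63.   5.]
side block 0.68 [181. 161. 250. 227.] [501. 113.  57.]
side tin 0.58 [189. 145. 213. 176.] [530. 234.  82.]
side closed_tin 0.67 [329. 286. 360. 305.] [ 546. -278.   35.]
side closed_tin 0.62 [204. 144. 237. 203.] [514. 106. 112.]
side inner_lid 0.78 [358. 248. 384. 274.] [ 645. -243.   39.]
side inner_lid 0.57 [377. 305. 412. 335.] [ 572. -370.   41.]
side inner_lid 0.56 [333. 290. 360. 305.] [ 545. -283.   34.]
side cap 0.59 [330. 259. 364. 296.] [ 547. -277.   77.]
side carton 0.66 [192. 141. 213. 174.] [533. 234.  90.]
side carton 0.61 [315. 190. 388. 246.] [ 690. -137.   61.]
side
[... 571 characters left out ...]
rientation': array([-4.81647504e-01, -3.10445027e+00, -1.26273996e-05]), 'force': array([-0.24205641,  0.06659492,  0.04139983]), 'torque': array([-0.01918556,  0.00415416,  0.02241931]), 'grip_force': 0.0, 'gripper_width': 1.0022503143093762}
{'fx': 302.6546424055337, 'fy': 302.6546424055337, 'cx': 281.40329504789327, 'cy': 207.50303965883415, 'hand_eye': array([[ 9.35374248e-04, -9.53946100e-01, -2.99976606e-01,
         8.28097054e+01],
       [ 9.99999254e-01,  1.12787915e-03, -4.68577762e-04,
         9.06332577e-01],
       [ 7.85335287e-04, -2.99975944e-01,  9.53946443e-01,
        -1.62804505e+02],
       [ 0.00000000e+00,  0.00000000e+00,  0.00000000e+00,
         1.00000000e+00]])}
```

View pics/top0.png

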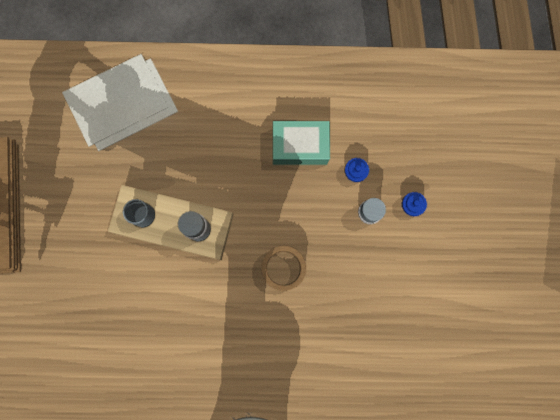

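View pics/side0.png

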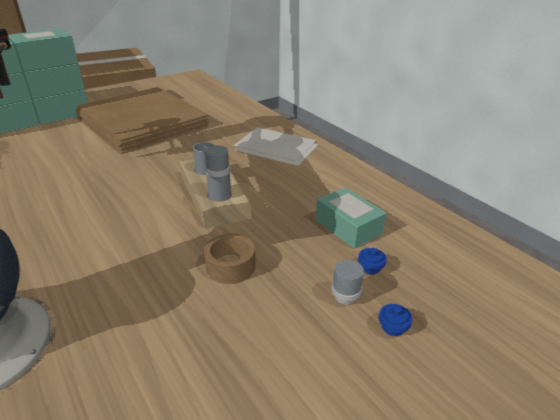

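Top view: the steel cap on a white flange is at (372,210); blue look-alikes sit at (357,170) and (414,204). The side view shows the white flange under the cap at (347,292). The open tin is at (138,212) and the closed tin at (194,226). The pair at (372,210) is the one that's white and carries the cap, so I'll confirm it in a crop and measure.

Run:
```python
from h import *
im=cv2.imread('pics/side0.png')[230:350,310:430]; cv2.imwrite('pics/crop.png',cv2.resize(im,None,fx=4,fy=4,interpolation=cv2.INTER_CUBIC))
def circ(P,x,y,R,z0,z1,n):
    m=(np.hypot(P[...,0]-x,P[...,1]-y)<R)&(P[...,2]>z0)&(P[...,2]<z1)
    Q=P[m]; 
    if len(Q)<4: print(n,len(Q));return
    c,rad=cv2.minEnclosingCircle(Q[:,:2].astype(np.float32)); print(n,len(Q),np.round(c,1),round(rad,1),'med z',np.median(Q[:,2]).round(1),'mean',Q.mean(0).round(1))
for c in('top','side'):
    P=np.load(c+'P.npy')
    circ(P,550,-245,50,66,85,c+' captop');circ(P,545,255,50,97,115,c+' tinrim');circ(P,519,119,50,148,170,c+' closed')
    circ(P,550,-245,50,18,36,c+' flange')
    circ(P,660,-226,40,15,70,c+' blue1');circ(P,587,-359,40,15,70,c+' blue2')
    m=(abs(P[...,2]-62)<6)&(abs(P[...,0]-715)<90)&(abs(P[...,1]+98)<100);print(c,'carton',cv2.minAreaRect(P[m][:,:2].astype(np.float32)))
    m=(abs(P[...,2]-42)<5)&(abs(P[...,0]-540)<150)&(abs(P[...,1]-194)<170);print(c,'block',cv2.minAreaRect(P[m][:,:2].astype(np.float32)))
    circ(P,445,-65,70,38,60,c+' tape')
```

```text
top captop 436 [ 567.7 -260.9] 26.1 med z 74.6 mean [ 567.1 -260.4   74.7]
top tinrim 166 [549.7 256.6] 27.6 med z 104.7 mean [549.7 256.3 104.4]
top closed 509 [520.7 129.1] 26.1 med z 158.0 mean [520.1 128.7 157.9]
top flange 54 [ 567.4 -260.3] 27.6 med z 32.9 mean [ 559.6 -246.7   31.9]
top blue1 468 [ 665.3 -229.9] 28.4 med z 37.9 mean [ 663.1 -228.9   38.1]
top blue2 482 [ 586.5 -361.9] 28.6 med z 37.8 mean [ 586.  -359.5   38.1]
top carton ((724.5945434570312, -99.49901580810547), (89.89907836914062, 130.0293731689453), 1.0204415321350098)
top block ((535.69775390625, 192.96517944335938), (261.10662841796875, 109.98541259765625), 77.01904296875)
top tape 689 [436.3 -63.9] 50.0 med z 48.9 mean [436.4 -64.1  48.7]
side captop 544 [ 566.2 -263.1] 27.7 med z 74.4 mean [ 562.4 -264.8   73.9]
side tinrim 118 [548.2 254.4] 28.7 med z 102.9 mean [545.  261.  102.5]
side closed 281 [518.9 128.1] 27.6 med z 157.4 mean [515.7 122.6 156.3]
side flange 188 [ 563.6 -263.3] 27.8 med z 31.2 mean [ 550.1 -274.8   30.7]
side blue1 520 [ 661.5 -231.5] 28.9 med z 35.6 mean [ 654.9 -237.2   36.5]
side blue2 789 [ 584.5 -362.4] 29.1 med z 35.8 mean [ 578.  -367.3   37. ]
side carton ((722.1742553710938, -100.38114166259766), (91.86531829833984, 132.3599853515625), 0.9416304230690002)
side block ((533.759033203125, 192.4387969970703), (266.5509033203125, 111.39404296875), 76.75923919677734)
side tape 896 [434.4 -66.2] 51.1 med z 48.1 mean [431.2 -69.9  46.6]
```

View pics/crop.png

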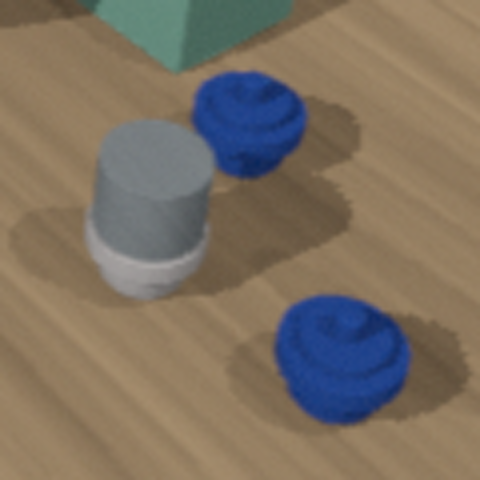

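The crop confirms it: a grey cap sits on a white lid, and the blue pair are the decoys. I'll turn so the fingers close at about -31°, clear of both blue lids, then travel over.

```bash
python3 -m creep '[[[0,0,0,0,6.9],[0,0,0,0,6.9],[0,0,0,0,6.9],[0,0,0,0,6.9],[0,0,0,0,6.9],[0,0,0,0,6.9],[0,0,0,0,6.9],[0,0,0,0,6.9],[0,0,0,0,6.9],[0,0,0,0,6.9],[0,0,0,0,6.9],[0,0,0,0,6.9]]]'
python3 -m creep '[[[0,0,0,0,6.9],[0,0,0,0,6.9],[0,0,0,0,6.9],[0,-2.14,3.17,0,0],[0,-2.14,3.17,0,0],[0,-2.14,3.17,0,0],[0,-2.14,3.17,0,0],[0,-2.14,3.17,0,0],[0,-2.14,3.17,0,0],[0,-2.14,3.17,0,0],[0,-2.14,3.17,0,0],[0,-2.14,3.17,0,0]]]'
python3 -m creep '[[[0,-2.14,3.17,0,0],[0,-2.14,3.17,0,0],[0,-2.14,3.17,0,0],[0,-2.14,3.17,0,0],[0,-2.14,3.17,0,0],[0,-2.14,3.17,0,0],[0,-2.14,3.17,0,0],[0,-2.14,3.17,0,0],[0,-2.14,3.17,0,0],[0,-2.14,3.17,0,0],[0,-2.14,3.17,0,0],[0,-2.14,3.17,0,0]]]'
cat >> h.py <<'E'
def circ(P,x,y,R,z0,z1,n=''):
    m=(np.hypot(P[...,0]-x,P[...,1]-y)<R)&(P[...,2]>z0)&(P[...,2]<z1)
    Q=P[m]
    if len(Q)<4: print(n,len(Q));return
    c,rad=cv2.minEnclosingCircle(Q[:,:2].astype(np.float32)); print(n,len(Q),np.round(c,1),round(rad,1),'med z',np.median(Q[:,2]).round(1))
    return np.array(c)
def to(x,y):
    o=r.get_obs(); Rm=Ro.from_rotvec(o['orientation']).as_matrix(); e=np.array(o['ee_pos'])
    print('clock',round(o['clock'],2),'ee',e.round(1),'yaw_y',np.degrees(np.arctan2(Rm[1,1],Rm[0,1])).round(1),'F',np.round(o['force'],1),'w',round(o['gripper_width']*88,1),'grip',o['grip_force'])
    print('tool shift cm',(Rm.T@(np.array([x,y,e[2]])-e)/10).round(2))
E
python3 - <<'E'
from h import *
o,p,d=snap('wrist','w1'); P=cloud('wrist',o,d)
c=circ(P,567,-261,45,64,90,'cap'); circ(P,567,-261,45,22,38,'flange')
to(567,-261)
if c is not None: to(*c)
E
```

```text
clock: 1.8
ee_pos: [181.8, 571.8, 222.6]
orientation: [-2.42, -2.003, 0.0]
force: [-0.1, 0.1, -0.2]
gripper_width: 1.004
grip_force: 0.0
clock: 2.8
ee_pos: [326.7, 257.8, 222.9]
orientation: [-2.736, -1.544, -0.002]
force: [0.4, -0.2, 0.2]
gripper_width: 0.999
grip_force: 0.0
clock: 3.8
ee_pos: [519.7, -159.1, 222.8]
orientation: [2.736, 1.543, 0.001]
force: [0.3, -0.1, 0.1]
gripper_width: 1.0
grip_force: 0.0
cap 1036 [ 567.  -261.1] 26.0 med z 74.8
flange 294 [ 567.3 -260. ] 27.6 med z 34.2
clock 3.85 ee [ 520.9 -164.5  220.5] yaw_y -31.4 F [-4.9 -2.8 -2.3] w 87.9 grip 0.0
tool shift cm [-5.83  8.96  0.02]
clock 3.85 ee [ 520.9 -164.5  220.5] yaw_y -31.4 F [-4.9 -2.8 -2.3] w 87.9 grip 0.0
tool shift cm [-5.84  8.97  0.02]
```

```bash
python3 -m creep '[[[0,-1.9,3.0,0,0],[0,-1.9,3.0,0,0],[0,-1.8,2.8,1.5,0],[0,0,0,3.5,0],[0,0,0,3.0,0],[0,0,0,1,0],[0,0,0,0,0],[0,0,0,0,0],[0,0,0,0,0]]]'
python3 - <<'E'
from h import *
o,p,d=snap('wrist','w2'); P=cloud('wrist',o,d)
c=circ(P,567,-261,45,64,90,'cap'); circ(P,567,-261,45,22,38,'flange')
to(567,-261)
E
```

```text
clock: 4.6
ee_pos: [566.5, -250.5, 135.7]
orientation: [2.733, 1.543, 0.004]
force: [0.1, -0.3, 0.2]
gripper_width: 1.0
grip_force: 0.0
cap 3200 [ 567.4 -261.5] 26.0 med z 74.8
flange 368 [ 568.1 -259. ] 27.5 med z 34.2
clock 4.65 ee [ 566.7 -250.6  136. ] yaw_y -31.1 F [ 0.  -0.5  0.7] w 87.7 grip 0.0
tool shift cm [-0.87  0.57  0.  ]
```

View pics/w2.png

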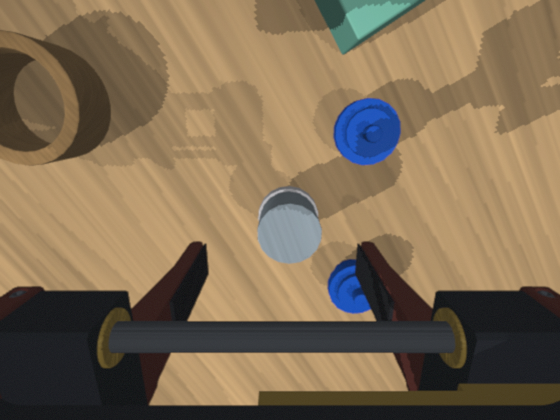

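The picture shows the cap on the white flange at (290,230), midway between the fingers. The blue lids at (367,130) and (350,287) are outside the finger paths. Descending.

```bash
python3 -m creep '[[[0,-0.86,0.57,0,0],[0,0,0,2,0],[0,0,0,2.5,0],[0,0,0,2.5,0],[0,0,0,2.5,0],[0,0,0,1.8,0],[0,0,0,0.8,0],[0,0,0,0,0],[0,0,0,0,0],[0,0,0,0,0]]]'
python3 - <<'E'
from h import *
to(567.5,-261)
E
```

```text
clock: 5.48
ee_pos: [567.2, -261.6, 14.1]
orientation: [2.734, 1.542, 0.003]
force: [-0.1, -0.2, 0.3]
gripper_width: 1.001
grip_force: 0.0
clock 5.48 ee [ 567.2 -261.6   14.1] yaw_y -31.1 F [-0.1 -0.2  0.3] w 88.1 grip 0.0
tool shift cm [ 0.07 -0.01 -0.  ]
```

```bash
python3 -m creep '[[[0,0.05,0,0.55,0],[0,0,0,0,0],[0.3,0,0,0,0],[0.3,0,0,0,0],[0.3,0,0,0,0],[0.3,0,0,0,0],[1,0,0,0,0],[1,0,0,0,0],[1,0,0,0,0],[1,0,0,0,0],[1,0,0,0,0],[1,0,0,0,0]]]'
python3 -m creep '[[[1,0,0,0,0],[1,0,0,0,0],[1,0,0,-0.3,0],[1,0,0,-0.5,0],[1,0,0,-0.7,0],[1,0,0,-0.7,0],[1,0,0,-0.3,0],[1,0,0,0,0],[1,0,0,0,0]]]'
python3 - <<'E'
from h import *
o,p,d=snap('side','s2'); P=cloud('side',o,d)
circ(P,567,-261,50,85,120,'cap')
i=cv2.resize(p[230:320,290:410,::-1],None,fx=5,fy=5); cv2.imwrite('pics/s2c.png',i)
to(567.5,-261)
E
```

```text
clock: 6.48
ee_pos: [566.4, -260.4, 6.3]
orientation: [2.736, 1.544, 0.0]
force: [1.3, -1.3, 1.6]
gripper_width: 0.628
grip_force: 30.0
clock: 7.23
ee_pos: [566.5, -260.5, 31.7]
orientation: [2.735, 1.543, 0.001]
force: [-0.3, -0.2, -1.1]
gripper_width: 0.63
grip_force: 30.0
cap 639 [ 555.9 -274.2] 42.1 med z 99.2
clock 7.28 ee [ 566.2 -260.3   31.1] yaw_y -31.1 F [ 0.3  0.5 -0.4] w 55.7 grip 29.999766647815704
tool shift cm [ 0.01  0.14 -0.  ]
```

View pics/s2c.png

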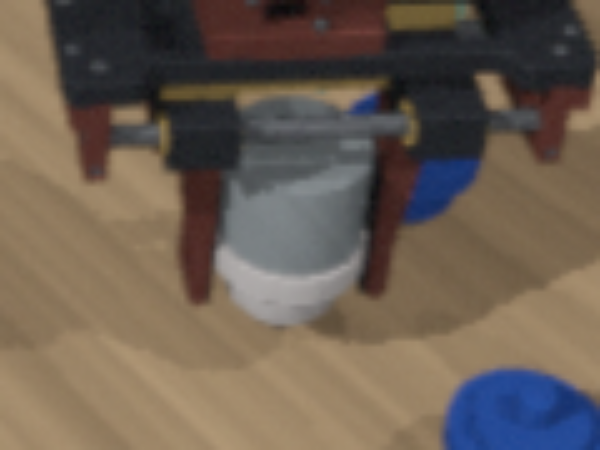

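The view shows the white flange between the fingers with the cap square on it, and the pair is lifted. I'll raise it and carry it most of the way.

```bash
python3 -m creep '[[[1,0,0,-0.6,0],[1,0,0,-1.2,0],[1,0,0,-1.8,0],[1,0,0,-2.2,0],[1,0,0,-2.4,0],[1,0,0,-2.4,0],[1,0,0,-2.4,0],[1,0,0,-2.2,0],[1,0,0,-1.8,0],[1,0,0,-1.4,0],[1,0,0,-0.8,0],[1,0,0,-0.4,0]]]'
python3 -m creep '[[[1,0.5,-0.32,0,0],[1,1,-0.65,0,0],[1,1.5,-0.97,0,0],[1,1.9,-1.23,0,0],[1,2.2,-1.43,0,0],[1,2.2,-1.43,0,0],[1,2.2,-1.43,0,0],[1,2.2,-1.43,0,0],[1,2.2,-1.43,0,0],[1,2.2,-1.43,0,0],[1,2.2,-1.43,0,0],[1,2.2,-1.43,0,0]]]'
python3 -m creep '[[[1,2.2,-1.43,0,0],[1,2.2,-1.43,0,0],[1,2.2,-1.43,0,0],[1,1.9,-1.23,0,0],[1,1.5,-0.97,0,0],[1,1,-0.65,0,0],[1,0.6,-0.4,0,0],[1,0.2,-0.1,0,0],[1,0,0,0,0],[1,0,0,0,0]]]'
python3 - <<'E'
from h import *
o,p,d=snap('wrist','w3'); P=cloud('wrist',o,d)
circ(P,550,256,45,97,115,'rim'); circ(P,520,129,45,148,170,'closed')
to(549.7,256.5)
o,p,d=snap('side','s3'); P=cloud('side',o,d)
E
```

```text
clock: 8.28
ee_pos: [566.6, -260.5, 229.6]
orientation: [2.734, 1.543, 0.003]
force: [0.4, 0.2, -1.8]
gripper_width: 0.629
grip_force: 30.0
clock: 9.28
ee_pos: [556.4, 10.1, 225.6]
orientation: [-2.734, -1.544, 0.003]
force: [-0.2, -0.2, -1.4]
gripper_width: 0.632
grip_force: 30.0
clock: 10.12
ee_pos: [553.2, 147.6, 226.9]
orientation: [2.736, 1.543, -0.001]
force: [-0.4, -0.6, -1.7]
gripper_width: 0.63
grip_force: 30.0
rim 922 [549.5 255.6] 27.0 med z 105.2
closed 387 [522.7 142.3] 19.1 med z 157.2
clock 10.17 ee [553.3 147.4 227.1] yaw_y -31.2 F [ 0.2 -0.1 -1.3] w 55.5 grip 29.999723732471466
tool shift cm [ 9.15 -5.96 -0.  ]
```

View pics/w3.png

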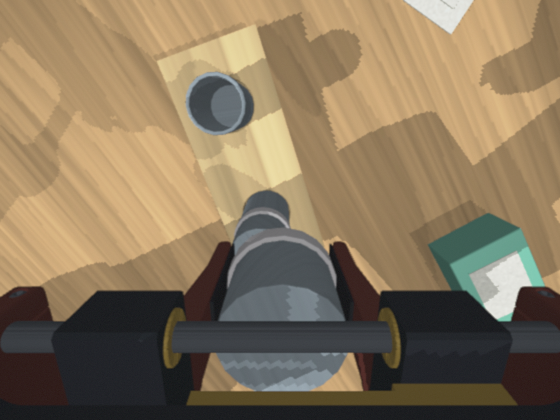

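The open tin's mouth is at (219,103) px, or (549.5, 255.8) mm. The cap is still nested. Moving above it.

```bash
python3 -m creep '[[[1,0.8,-0.5,0,0],[1,1.9,-1.2,0,0],[1,2.6,-1.7,0,0],[1,2.2,-1.5,0,0],[1,1.2,-0.8,0,0],[1,0.38,-0.23,0,0],[1,0,0,0,0],[1,0,0,1,0],[1,0,0,2,0],[1,0,0,2,0],[1,0,0,1,0],[1,0,0,0,0]]]'
python3 -m creep '[[[1,0,0,0,0],[1,0,0,0,0],[1,0,0,0,0]]]'
python3 - <<'E'
from h import *
to(549.5,255.8)
o,p,d=snap('side','s4'); P=cloud('side',o,d)
for c in('side','top'):
    o,p,d=snap(c); P=cloud(c,o,d); e=o['ee_pos']
    m=(np.hypot(P[...,0]-e[0],P[...,1]-e[1])<60)&(P[...,2]>e[2]-20)&(P[...,2]<e[2]+80)&(abs(p.astype(int)[...,0]-p[...,2])<45)
    print(c,m.sum())
cv2.imwrite('pics/s4c.png',cv2.resize(cv2.imread('pics/s4.png')[90:210,140:260],None,fx=4,fy=4))
E
```

```text
clock: 11.22
ee_pos: [548.3, 254.8, 163.2]
orientation: [-2.737, -1.541, 0.009]
force: [0.4, 0.0, -1.8]
gripper_width: 0.633
grip_force: 30.0
clock: 11.47
ee_pos: [550.1, 256.6, 169.0]
orientation: [2.736, 1.543, 0.004]
force: [1.7, 0.5, -0.9]
gripper_width: 0.63
grip_force: 30.0
clock 11.47 ee [550.1 256.6 169. ] yaw_y -31.2 F [ 1.7  0.5 -0.9] w 55.4 grip 29.999719262123108
tool shift cm [-0.1  -0.01 -0.  ]
side 1051
top 276
```

View pics/s4c.png

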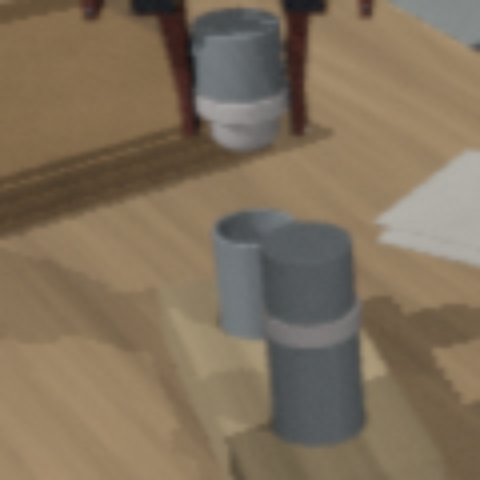

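The pair is level above the tin with the cap in place. Lowering to just above the mouth.

```bash
python3 -m creep '[[[1,-0.1,0,0.6,0],[1,0,0,1.2,0],[1,0,0,1.4,0],[1,0,0,1.2,0],[1,0,0,0.8,0],[1,0,0,0.4,0],[1,0,0,0,0],[1,0,0,0,0],[1,0,0,0,0],[1,0,0,0,0]]]'
python3 - <<'E'
from h import *
to(549.5,255.8)
E
```

```text
clock: 12.45
ee_pos: [549.3, 256.0, 112.2]
orientation: [2.736, 1.544, 0.003]
force: [-0.8, -1.0, -1.4]
gripper_width: 0.627
grip_force: 30.0
clock 12.45 ee [549.3 256.  112.2] yaw_y -31.1 F [-0.8 -1.  -1.4] w 55.2 grip 29.999772906303406
tool shift cm [-0.01  0.03  0.  ]
```

```bash
python3 -m creep '[[[1,0,0,0.3,0],[1,0,0,0.3,0],[1,0,0,0.3,0],[1,0,0,0.3,0],[1,0,0,0.3,0],[1,0,0,0.2,0],[1,0,0,0.2,0],[1,0,0,0.1,0],[1,0,0,0,0],[1,0,0,0,0],[1,0,0,0,0]]]'
```

```text
clock: 13.37
ee_pos: [548.7, 255.8, 91.0]
orientation: [-2.736, -1.544, 0.0]
force: [0.8, -1.0, -0.4]
gripper_width: 0.63
grip_force: 30.0
```

```bash
python3 -m creep '[[[1,0,0,0.1,0],[1,0,0,0,0],[1,0,0,0.1,0],[1,0,0,0,0],[1,0,0,0,0]]]'
```

```text
clock: 13.78
ee_pos: [549.0, 255.8, 89.3]
orientation: [2.736, 1.544, 0.001]
force: [1.8, -0.7, 1.0]
gripper_width: 0.629
grip_force: 30.0
```

```bash
python3 -m creep '[[[1,0,0,0.1,0],[1,0,0,0,0],[1,0,0,0,0],[1,0,0,0,0]]]'
```

```text
clock: 14.12
ee_pos: [549.1, 255.9, 89.2]
orientation: [2.736, 1.544, 0.002]
force: [0.9, -1.5, 5.4]
gripper_width: 0.629
grip_force: 30.0
```

The force rises by 7 N with no further descent, at exactly the seated height. Releasing and checking.

```bash
python3 -m creep '[[[0.3,0,0,0,0],[0.25,0,0,0,0],[0.15,0,0,0,0],[0.05,0,0,0,0],[0,0,0,0,0],[0,0,0,0,0],[0,0,0,0,0],[0,0,0,-0.6,0],[0,0,0,-1.2,0],[0,0,0,-1.0,0],[0,0,0,-0.6,0],[0,0,0,0,0]]]'
python3 -m creep '[[[0,0,0,0,0],[0,0,0,0,0],[0,0,0,0,0]]]'
python3 - <<'E'
from h import *
o,p,d=snap('side','s5'); P=cloud('side',o,d); circ(P,549.5,256,35,147,165,'cap side')
cv2.imwrite('pics/s5c.png',cv2.resize(p[110:200,150:270,::-1],None,fx=5,fy=5))
o,p,d=snap('wrist','w5'); P=cloud('wrist',o,d); circ(P,549.5,256,35,147,165,'cap wrist'); circ(P,549.5,256,35,108,124,'flange'); circ(P,549.5,256,35,97,108,'gap?')
to(549.5,255.8)
E
```

```text
clock: 15.12
ee_pos: [550.0, 256.3, 125.5]
orientation: [2.736, 1.543, 0.007]
force: [0.3, 0.6, 0.4]
gripper_width: 0.998
grip_force: 0.0
clock: 15.37
ee_pos: [548.6, 255.7, 121.5]
orientation: [-2.736, -1.544, 0.002]
force: [-0.0, 0.6, -0.4]
gripper_width: 1.0
grip_force: 0.0
cap side 234 [545.3 253.7] 27.9 med z 157.5
cap wrist 7440 [548.9 255.5] 25.9 med z 157.7
flange 1103 [549.4 257. ] 27.5 med z 117.5
gap? 303 [556.3 265.2] 24.0 med z 102.3
clock 15.47 ee [548.6 255.7 121.4] yaw_y -31.1 F [-0.2  0.4 -0.1] w 87.9 grip 0.0
tool shift cm [ 0.06  0.07 -0.  ]
```

View pics/s5c.png

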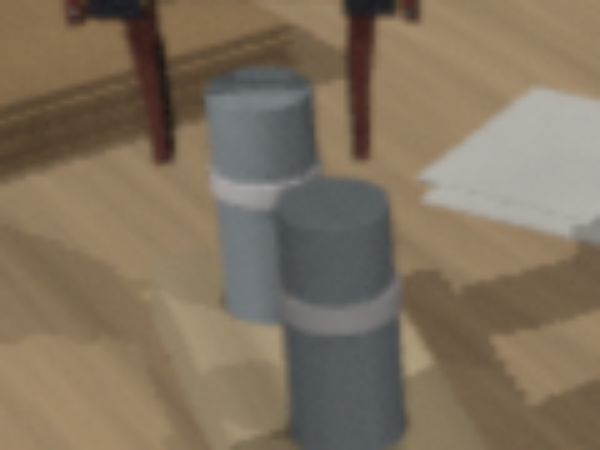

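The inner lid is seated (flange top 117.5 mm, cap top 157.7 mm, level), and the fingers are clear of the flange. Gripping the cap.

```bash
python3 -m creep '[[[0,0,0,-0.5,0],[0.3,0,0,0,0],[0.3,0,0,0,0],[0.3,0,0,0,0],[0.36,0,0,0,0],[1,0,0,0,0],[1,0,0,0,0],[1,0,0,0,0],[1,0,0,0,0],[1,0,0,0,0],[1,0,0,0,0],[1,0,0,0,0]]]'
python3 -m creep '[[[1,0,0,-0.2,0],[1,0,0,-0.3,0],[1,0,0,-0.4,0],[1,0,0,-0.5,0],[1,0,0,-0.5,0],[1,0,0,-0.3,0],[1,0,0,-0.1,0],[1,0,0,0,0],[1,0,0,0,0]]]'
python3 - <<'E'
from h import *
o,p,d=snap('side','s6'); P=cloud('side',o,d)
cv2.imwrite('pics/s6c.png',cv2.resize(p[90:200,150:270,::-1],None,fx=5,fy=5))
to(549.5,255.8)
E
```

```text
clock: 16.47
ee_pos: [548.8, 255.8, 127.0]
orientation: [2.736, 1.544, -0.0]
force: [0.1, -0.4, 0.8]
gripper_width: 0.582
grip_force: 30.0
clock: 17.22
ee_pos: [548.8, 255.8, 150.1]
orientation: [-2.736, -1.544, 0.0]
force: [-0.2, -0.0, -0.7]
gripper_width: 0.576
grip_force: 30.0
clock 17.27 ee [548.8 255.7 149.9] yaw_y -31.1 F [-0.2 -0.1 -2.2] w 50.6 grip 29.999524826416746
tool shift cm [ 0.04  0.06 -0.  ]
```

View pics/s6c.png

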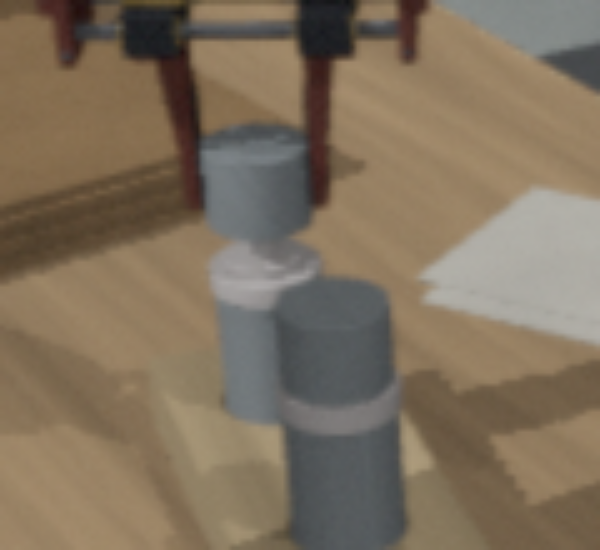

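The cap is rising alone and the inner lid stays seated on the tin. Lifting another 7.5 cm.

```bash
python3 -m creep '[[[1,0,0,-0.5,0],[1,0,0,-1,0],[1,0,0,-1.3,0],[1,0,0,-1.5,0],[1,0,0,-1.4,0],[1,0,0,-1,0],[1,0,0,-0.6,0],[1,0,0,-0.2,0],[1,0,0,0,0],[1,0,0,0,0],[1,0,0,0,0],[1,0,0,0,0]]]'
python3 - <<'E'
from h import *
o,p,d=snap('side','s7'); P=cloud('side',o,d)
cv2.imwrite('pics/s7c.png',cv2.resize(p[60:200,150:270,::-1],None,fx=4,fy=4))
circ(P,549.5,256,35,108,124,'flange')
o,p,d=snap('wrist'); P=cloud('wrist',o,d); circ(P,549,256,40,225,275,'cap held')
to(549.5,255.8)
E
```

```text
clock: 18.27
ee_pos: [548.6, 255.7, 224.1]
orientation: [-2.736, -1.544, 0.003]
force: [0.5, 0.3, -0.6]
gripper_width: 0.579
grip_force: 30.0
flange 187 [546.7 254.5] 29.5 med z 118.2
cap held 11238 [554.3 265.2] 37.5 med z 254.9
clock 18.37 ee [548.7 255.7 224.4] yaw_y -31.1 F [ 0.4  0.2 -0.2] w 50.7 grip 29.9995426798705
tool shift cm [ 0.05  0.07 -0.  ]
```

View pics/s7c.png

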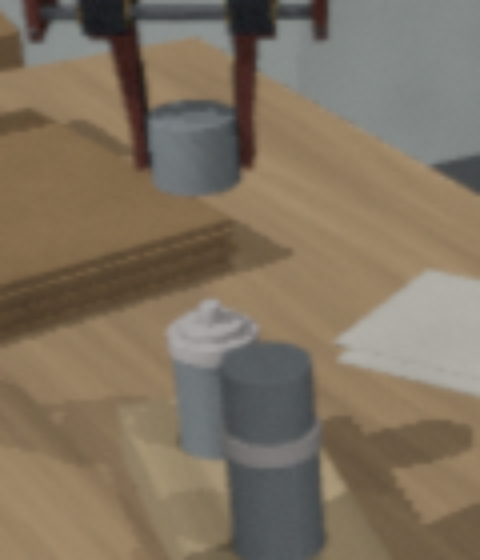

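The cap is held upright about 11 cm above the mouth, with the inner lid seated in the tin and everything else untouched.

```bash
python3 -c "
from station import job
print(job.finish_job())"
```

```text
the job is handed in; nothing more can be done
None
```

The job is handed in at about 18 s: the inner lid is seated in the open tin, and the gripper holds the steel cap upright about 11 cm above the mouth.

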